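# Open the carton's spout and pour out the milling balls

## Robot

A 6-joint arm with a two-finger parallel gripper is mounted at the origin on a cart in front of the work surface, level with it; the furniture and walls round the work are solid. World frame = base frame: x ahead of the robot, y to its left, z up, the work surface at z = 0. Lengths are in m, angles in rad, forces in N, time in s.
With the tool pointing down it reaches from about 0.35 to 0.8 m from the base axis. Payload 7.3 kg.
Tool frame: the origin (TCP) lies at the very end of the fingers, on their centre line; the grasp point (between the pads) lies 19 mm behind it; z points along the fingers, x is the direction in which the jaws open and shut, and the axes are right-handed (so a half turn about z gives the same grasp; the last joint's range is limited). The gripper opens to 85 mm and grips with 20 to 120 N. Pads are 22 mm wide; open, the fingers measure 114 mm over their backs; the gripper's body (76 mm by 85 mm) begins 54 mm behind the grasp point. The pads swing forward as they close: fully open they stand 13 mm farther back than shut.
Start: joints at [-1.266, 0.342, 1.524, -0, 1.275, -0.146], TCP at [0.229, -0.473, 0.231] pointing down, gripper open.
Joint ranges: [-2.53, 2.53], [-0.77, 2.02], [0.04, 2.7], [-1, 4.14], [0.28, 2.66], [-3.11, 3.11]. Speed limits (rad/s): [2.57, 2.57, 3.14, 3.14, 3.14, 3.14].

## Interface

Orientations are given as [roll, pitch, yaw] about the fixed x, y, z axes, in that order (R = Rz(yaw) Ry(pitch) Rx(roll)).
In Python, from plant import env, inverse_kinematics, cams, ticket gives the robot as it stands. The module is installed in compiled form; this text tells all that it offers. Calls block until the motion is done:
- env.movep(position, orientation): joint-space move of the TCP to a pose.
- env.move_l(position, feed=0.15, ori=None, max_force=None): straight line of the TCP; ori=None keeps the orientation; feed is the mean speed in m/s. With max_force (N) it stops when the force on the tool has changed by that much, and returns True; else False.
- env.set_joints(angles): joint-space move.
- env.command_gripper(opening, force=None): finger opening in m; force is the grip in N (None keeps the last); returns when the fingers have stopped.
- env.pause(seconds).
- inverse_kinematics(position, orientation): joint angles nearest the present ones, or None.
- env.get_obs(): the state.
- cams.read_camera(name): name is "side" or "top" or "wrist"; returns (picture, depth): 400x640x3 uint8, red, green, blue; 400x640 float32, m along the optical axis (not along the pixel's ray), 0 where there is no reading.
- cams.camera_info(name): a dict with "intrinsics" (3x3 intrinsics, pixels), "view" (4x4, takes a point from world to camera coordinates); the wrist camera has in their place "mount" (4x4, takes a point from camera to tool coordinates, whose origin is the TCP and whose axes are the tool frame's). Camera axes: x right, y down, z forward; pixel columns grow to the right and rows downward; lengths in m; the calibration is good to about 2 mm. A picture is of the moment at which its call begins: read the wrist's pose just before it. camera_info takes no time and is no camera call.
A pose or a line that the arm cannot do raises env.Unreachable and nothing moves.
- ticket.hand_in(): hands the job in, once; it reports no verdict.
The state is a dict: "t": time; "joint_positions": joint angles; "joint_vel": joint speeds; "joint_torque": joint torques, N m; "ee_pos": TCP position; "orientation": TCP orientation; "contact_force": force on the tool from outside, world axes, zero at the start; "torque": the same for the moment, N m; "grip_width": finger opening in m.
Only numpy, scipy, OpenCV 4.12 (cv2) and the standard library are available. Lean on these libraries where they do the work, as an engineer would, in place of code of your own. Each camera call takes 0.05 s, during which the arm holds its last target.

## Task

Pull the folded metal spout of the blue-banded carton fully out by its red knob while the carton still stands upright. Then swing the carton over by the black handle of its tilting stand until all three ceramic milling balls have rolled out through the spout into the white tray below, and let go. Leave the tray standing where it is.

Things in the scene. Friction and masses are not known exactly. Their poses are not given: they have to be found in the camera images.
- carton: Brown carton with blue band, 56 x 70 x 120 mm (x, y, z), swinging in a cradle between two posts of a grey fixed stand. Origin: its middle, on the pivot, 160 mm above the bench; axes turn with it: x along the pivot (level, away from the robot), y toward the spout, z its up. Starts upright; its top swings over to the y side only, 120 degrees to a stop; empties past about 110.
- handle (a point): Middle of the black handle sleeve, 16 mm thick, 50 mm long, along the carton's x; at (-100, -64, 77) mm in the carton's frame. It turns freely on its bar, so a gripper pointing down can hold it, closing across it, through the whole swing (arc of 100 mm radius about the pivot). The pivot is stiff: 3 to 6 N at the handle; the carton stays where left. Posts end 15 mm above the pivot.
- spout (a joint): Angle of the aluminium spout in the carton's +y face, rad: 0 folded flush, 0.85 fully out (stop). Starts under 0.06. Spout 43 mm wide, 46 mm high; hinge line = its lower edge, along x, at (0, 35, 0) mm in the carton's frame; its top swings outward (+y) and down. Light friction (about 1 N at the knob) keeps it where it is left.
- knob (a point): Centre of the red ball knob, 18 mm across, on an 8 mm stem on the spout's upper part, 26 mm out from the carton's face; folded it is at (0, 61, 38) mm in the carton's frame (26 mm out and 38 mm up from the hinge line), and it moves on an arc about the hinge line. Pinch it from above, closing across the carton's x; the ball can turn between the pads. The carton's top is 22 mm higher than the knob.
- tray: White open plastic tray, 96 x 150 x 40 mm (x, y, z; outside), walls 3 mm, loose, standing on the stand's base plate under the carton, with its middle about 45 mm to the spout's side of the pivot. Origin: centre of its underside.
- ball_1: White ceramic milling ball, 18 mm across, 12 g, one of three lying loose inside the carton at its bottom, hidden until poured. Origin: its centre.
- ball_2: White ceramic milling ball, 18 mm across, 12 g, one of three lying loose inside the carton at its bottom, hidden until poured. Origin: its centre.
- ball_3: White ceramic milling ball, 18 mm across, 12 g, one of three lying loose inside the carton at its bottom, hidden until poured. Origin: its centre.

How it is judged:
On the way:
1. the spout is pulled out (beyond 0.65 rad) while the carton is upright to within 20 degrees (value of joint spout above 0.65 rad and angle between carton's own z axis and vertical below 0.35 rad), for 0.2 s.
At the end, for the whole second after the job is handed in: All three balls lie inside the white tray (centres within its outline and less than 35 mm above its underside), and the tray stands level to within 6 degrees (x of ball_1 in the frame of tray between -0.048 and 0.048 m and y of ball_1 in the frame of tray between -0.075 and 0.075 m and z of ball_1 in the frame of tray between 0 and 0.035 m and x of ball_2 in the frame of tray between -0.048 and 0.048 m and y of ball_2 in the frame of tray between -0.075 and 0.075 m and z of ball_2 in the frame of tray between 0 and 0.035 m and x of ball_3 in the frame of tray between -0.048 and 0.048 m and y of ball_3 in the frame of tray between -0.075 and 0.075 m and z of ball_3 in the frame of tray between 0 and 0.035 m and angle between tray's own z axis and vertical below 0.1 rad); the robot touches nothing.
It fails at once if the tray is shifted by more than 20 mm (distance of tray from where it was at the start of the episode above 0.02 m).
It also fails if it takes over 51 s, if anything falls off the work surface, if the arm or the gripper's body presses on something with over 40 N, if the wrist force passes 120 N, or if a joint passes its speed limit or range.

## Working session

There is one attempt and no reset: what is moved stays moved. The work goes in short steps, each a Python script; the robot and the scene stay as the last script left them, time stands still between calls to the robot, and variables do not carry over. Pictures are saved under pics/ and viewed, and the job is handed in when it is done.

```bash
mkdir -p pics
python3 - <<'E'
from plant import env,cams
import cv2,numpy as np
print(env.get_obs())
for n in("side","top"):
    p,d=cams.read_camera(n); cv2.imwrite(f"pics/{n}0.png",p[:,:,::-1]); np.savez(f"pics/{n}0.npz",p=p,d=d)
    i=cams.camera_info(n); print(n,i["intrinsics"],i["view"])
E
```

```text
{'t': 0.0, 'joint_positions': array([-1.26598364e+00,  3.42704904e-01,  1.52501315e+00, -2.57851839e-05,
        1.27538968e+00, -1.45989456e-01]), 'joint_vel': array([ 0.00025376, -0.00040326, -0.00023098,  0.00037075, -0.00085972,
       -0.00017569]), 'joint_torque': array([-1.88612183e-03, -4.33679509e+01, -2.46015930e+01, -7.40027849e-05,
        7.89156969e-03, -1.20075060e-05]), 'ee_pos': array([ 0.22863351, -0.47215969,  0.23063655]), 'orientation': array([-3.14139665e+00,  1.50255245e-03, -1.11998651e+00]), 'contact_force': array([ 0.27804056,  0.07603889, -0.37029631]), 'torque': array([-0.01236119, -0.0365548 ,  0.02140502]), 'grip_width': 0.08557726588590508}
side [[378.70083488   0.         326.58368988]
 [  0.         378.70083488 205.22795956]
 [  0.           0.           1.        ]] [[ 9.99908729e-01  1.34840865e-02 -8.44488006e-04 -5.65565040e-01]
 [ 4.66668415e-03 -4.03363501e-01 -9.15027927e-01  1.69978522e-01]
 [-1.26789513e-02  9.14940471e-01 -4.03389612e-01  8.39341772e-01]
 [ 0.00000000e+00  0.00000000e+00  0.00000000e+00  1.00000000e+00]]
top [[455.2898936    0.         324.02322931]
 [  0.         455.2898936  201.46761753]
 [  0.           0.           1.        ]] [[ 0.01819021 -0.99976261 -0.0119934   0.08817718]
 [-0.98573797 -0.01592528 -0.16753218  0.56795003]
 [ 0.16730141  0.01486979 -0.98579365  0.9138801 ]
 [ 0.          0.          0.          1.        ]]
```

View pics/side0.png

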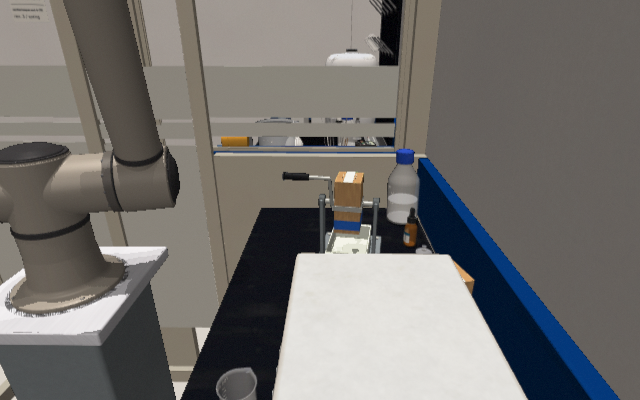

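View pics/top0.png

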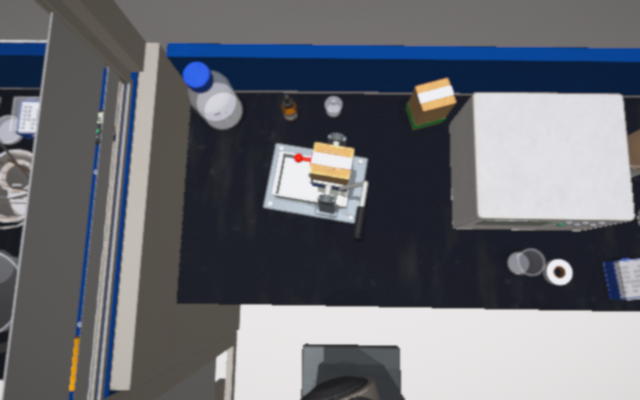

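The side view shows the carton at (348,200) with the handle at (295,177). The top view shows the red knob at (298,157), the carton top at (332,160) and the handle at (360,215), so the spout faces world +y. I'll measure these now.

```bash
cat > h.py <<'E'
import numpy as np,cv2
from plant import env,cams,inverse_kinematics,ticket
def ray(n,u,v):
    i=cams.camera_info(n);K=i["intrinsics"];V=i["view"];R=V[:3,:3]
    d=R.T@np.linalg.solve(K,[u,v,1.]);o=-R.T@V[:3,3];return o,d
def onz(n,u,v,z):
    o,d=ray(n,u,v);return o+d*(z-o[2])/d[2]
def cloud(n,d):
    i=cams.camera_info(n);K=i["intrinsics"];V=i["view"]
    v,u=np.mgrid[:400,:640];P=np.stack([(u-K[0,2])/K[0,0]*d,(v-K[1,2])/K[1,1]*d,d],-1)
    return (P-V[:3,3])@V[:3,:3]
E
python3 - <<'E'
from h import *
z=np.load("pics/top0.npz");p,d=z["p"].astype(int),z["d"];C=cloud("top",d)
r,g,b=p[...,0],p[...,1],p[...,2]
m=(r>130)&(g<70)&(b<70)
v,u=np.nonzero(m);print("red",len(u),u.min(),u.max(),v.min(),v.max(),u.mean(),v.mean())
print("knob top pts",np.median(C[m],0))
# head part: left cols
k=u<u.min()+10;print(u[k].mean(),v[k].mean(),onz("top",u[k].mean(),v[k].mean(),.198))
roi=np.zeros(m.shape,bool);roi[130:250,255:385]=1
t=roi&(C[...,2]>.213)&(C[...,2]<.228)&(r>100)
print("cartontop",t.sum(),np.median(C[t],0),cv2.minAreaRect(np.float32(C[t][:,:2]*1000)))
h=roi&(C[...,2]>.22)&(r<70)&(g<70);h[:170]=0
print("handle",h.sum(),C[h].mean(0),cv2.minAreaRect(np.float32(C[h][:,:2]*1000)),np.percentile(C[h][:,2],[5,50,95]))
im=z["p"][120:250,250:390,::-1];cv2.imwrite("pics/topz.png",cv2.resize(im,None,fx=5,fy=4.6,interpolation=0)[:600,:800])
s=np.load("pics/side0.npz");cv2.imwrite("pics/sidez.png",cv2.resize(s["p"][150:270,270:430,::-1],None,fx=5,fy=5))
print("max heights near", [(n,np.nanmax(C[a:b_,c:e,2])) for n,a,b_,c,e in [("oven",100,220,480,620),("bottle",60,130,180,240),("left",100,300,190,260)]])
E
```

```text
red 48 295 308 154 161 299.125 157.64583333333334
knob top pts [0.61885418 0.14203641 0.20435587]
298.80434782608694 157.58695652173913 [0.62084158 0.14280956 0.198     ]
cartontop 1277 [0.60977084 0.08246069 0.2192316 ] ((604.9209594726562, 72.25330352783203), (93.28838348388672, 66.02311706542969), 80.38892364501953)
handle 300 [0.493571   0.03792665 0.27479308] ((462.85809326171875, 47.98704528808594), (24.810688018798828, 132.99795532226562), 68.78873443603516) [0.23728968 0.24251899 0.24671327]
max heights near [('oven', np.float64(0.9971046510279352)), ('bottle', np.float64(0.9971046510279352)), ('left', np.float64(0.9971046510279352))]
```

View pics/topz.png

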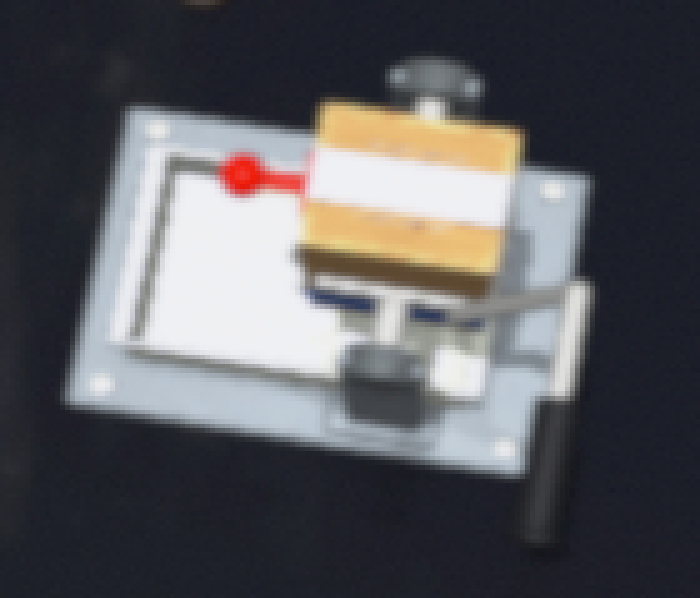

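View pics/sidez.png

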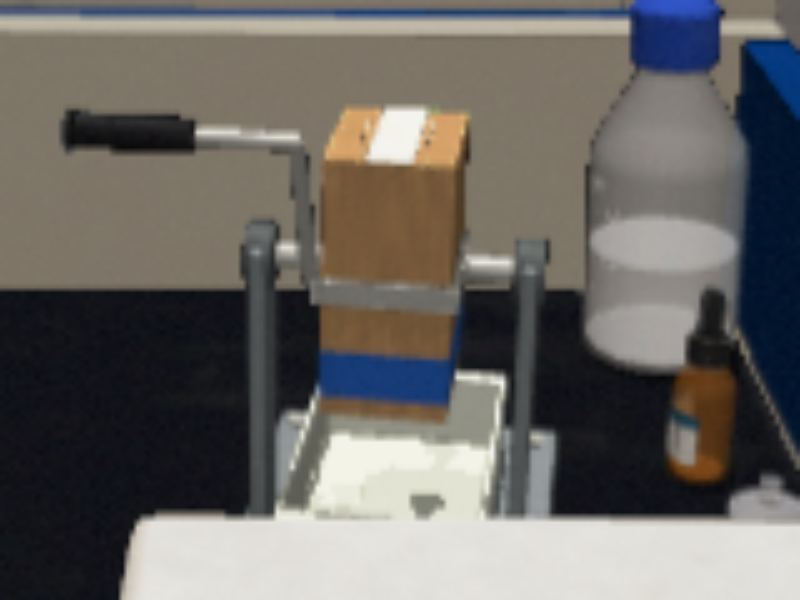

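The top crop shows the knob head at about (298.5,157.7) and the carton top's corners at about (314,142), (354.6,148), (349.4,179) and (310.4,173). The handle sleeve runs from (361,207) to (358,238).

Run:
```python
from h import *
z=np.load("pics/top0.npz");p,d=z["p"].astype(int),z["d"];C=cloud("top",d)
r,g,b=p[...,0],p[...,1],p[...,2]
roi=np.zeros(r.shape,np.uint8);roi[135:185,306:360]=1
t=(roi>0)&(r>170)&(abs(C[...,2]-.22)<.008)&~((r>130)&(g<70))
t=cv2.morphologyEx(t.astype(np.uint8),cv2.MORPH_OPEN,np.ones((3,3),np.uint8))
cs=max(cv2.findContours(t,0,1)[0],key=cv2.contourArea)[:,0]
X=np.array([onz("top",u,v,.22)[:2] for u,v in cs])*1000
R=cv2.minAreaRect(np.float32(X));print(R);print(cv2.boxPoints(R))
print(len(X), "yaw from long edges")
# handle
for uv in [(361.2,207),(358,238)]: print(onz("top",*uv,.240))
# handle mask by depth height
m=np.zeros(r.shape,bool);m[195:245,350:370]=1
m&=(abs(C[...,2]-.242)<.012);print(m.sum());v,u=np.nonzero(m)
print(u.min(),u.max(),v.min(),v.max(),C[m].mean(0),cv2.minAreaRect(np.float32(C[m][:,:2]*1000)))
# side handle ends
hs=[(282.5,176),(309,177)]
for uv in hs:
    o,dd=ray("side",*uv); # intersect with z=.237
    print("side",o+dd*(.237-o[2])/dd[2])
# tall things
sd=np.load("pics/side0.npz")["d"];S=cloud("side",sd)
print("bottle top",S[155,405], C[75,197])
# oven corners
print("oven top front-left",C[110,480],C[215,480], C[150,550],C[20,70], C[100,150])
```

```text
((610.7567749023438, 83.00688171386719), (69.8454360961914, 56.580814361572266), 81.19989013671875)
[[577.4566    52.823357]
 [633.3714    44.167183]
 [644.05695  113.19041 ]
 [588.14215  121.84658 ]]
139 yaw from long edges
[0.52541679 0.03234268 0.24      ]
[0.47315251 0.03742161 0.24      ]
365
351 366 195 238 [0.50477016 0.03510641 0.24147406] ((510.26416015625, 35.22450256347656), (18.652067184448242, 73.53556060791016), 82.72005462646484)
side [0.47550819 0.03688078 0.237     ]
side [0.5298348  0.03140609 0.237     ]
bottle top [0.77537497 0.31086819 0.20231481] [0.77264564 0.33481579 0.20874829]
oven top front-left [ 0.71952101 -0.19070697  0.18857859] [ 0.52285359 -0.18368402  0.18662112] [ 0.64509088 -0.31590717  0.1866433 ] [0.77491707 0.47264628 0.38412811] [0.74061198 0.43697312 0.16443631]
```

The fit gives carton centre (0.6107, 0.0830) and yaw of about -8.9°. The predicted knob and handle positions agree with the measured ones to about 2 mm. Next I'll check IK, then approach the knob with a 20° tilt so the body and fingers clear the carton and the spout plate.

```bash
cat >> h.py <<'E'
YAW=np.radians(-8.9);CEN=np.array([.6107,.0830,.160])
EX=np.array([np.cos(YAW),np.sin(YAW),0]);EY=np.array([-np.sin(YAW),np.cos(YAW),0]);EZ=np.array([0,0,1.])
def W(x,y,z): return CEN+(x*EX+y*EY+z*EZ)/1000
T=np.radians(20)
KO=[np.pi-T,0,YAW]; KD=-np.sin(T)*EY-np.cos(T)*EZ
def knob(th): # th rad, from folded
    a=np.arctan2(38,26)-th; r=np.hypot(26,38); return W(0,35+r*np.cos(a),r*np.sin(a))
def ktcp(th,back=0): return knob(th)+KD*(.019-back)
HO=[np.pi,0,YAW+np.pi/2]
def handle(ph): # ph rad swing toward +y
    a=np.arctan2(77,-64)-ph; r=np.hypot(64,77); return W(-104,r*np.cos(a),r*np.sin(a))
def htcp(ph,up=0): return handle(ph)-EZ*(.019-up)
def st(s=""):
    o=env.get_obs();print(s,"t%.2f"%o["t"],o["ee_pos"].round(4),"F",o["contact_force"].round(1),"w%.4f"%o["grip_width"])
def snap(n,f,box=None,k=1):
    p,d=cams.read_camera(n);np.savez(f"pics/{f}.npz",p=p,d=d);q=p[:,:,::-1]
    if box: q=q[box[1]:box[3],box[0]:box[2]]
    cv2.imwrite(f"pics/{f}.png",cv2.resize(q,None,fx=k,fy=k))
E
python3 - <<'E'
from h import *
for P,O in [(ktcp(0,.1),KO),(ktcp(0),KO),(ktcp(.85),KO),(ktcp(.85,.1),KO),(htcp(0,.1),HO),(htcp(0),HO),(htcp(1.05),HO),(htcp(2.1),HO)]:
    q=inverse_kinematics(P,O);print(P.round(3),None if q is None else np.round(q,2))
env.command_gripper(.05,30);p=env.get_obs()["ee_pos"];env.move_l([p[0],p[1],.37],feed=.25);st()
env.movep(ktcp(0,.09),KO);st("above")
snap("top","top1",(250,100,400,250),4)
E
```

```text
[0.624 0.171 0.274] [ 0.3   0.67  0.91 -0.32  1.71  0.43]
[0.619 0.137 0.18 ] [ 0.25  0.69  1.14 -0.32  1.47  0.47]
[0.622 0.156 0.148] [ 0.28  0.73  1.14 -0.32  1.43  0.51]
[0.627 0.19  0.242] [ 0.32  0.71  0.93 -0.31  1.67  0.47]
[0.498 0.036 0.318] [-0.08  0.24  1.43 -0.    1.47 -1.5 ]
[0.498 0.036 0.218] [-0.08  0.31  1.61 -0.    1.22 -1.5 ]
[0.513 0.134 0.235] [ 0.11  0.35  1.5  -0.    1.29 -1.31]
[0.523 0.197 0.157] [ 0.22  0.47  1.54 -0.    1.13 -1.19]
 t1.25 [ 0.2286 -0.4721  0.3686] F [-0.   0.1 -0.6] w0.0501
above t3.95 [0.6242 0.1661 0.265 ] F [-0.6 -0.3 -0.2] w0.0500
```

View pics/top1.png

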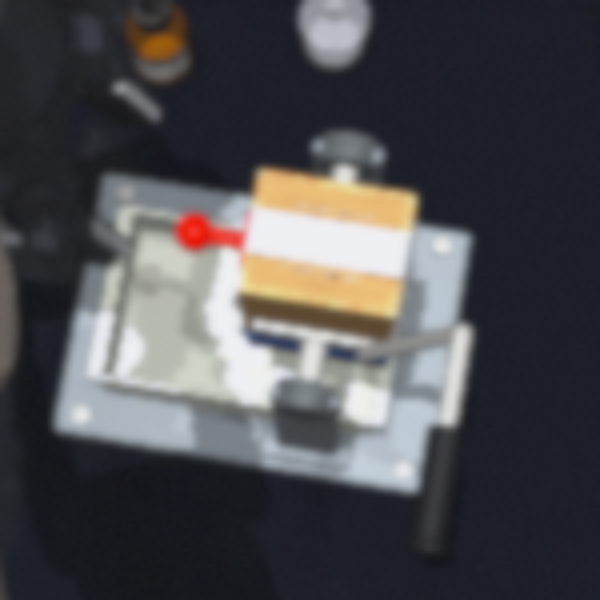

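Run:
```python
from h import *
i=cams.camera_info("top")
def pr(P):
    c=i["view"][:3,:3]@P+i["view"][:3,3];u=i["intrinsics"]@c/c[2];return u[:2].round(1),((u[:2]-[250,100])*4).round(0)
P=env.get_obs()["ee_pos"]
for s in(-.025,.025): print(pr(P+s*EX))
print(pr(knob(0)),pr(knob(.06)))
snap("wrist","w1")
```

```text
(array([279.4, 159.2]), array([118., 237.]))
(array([285. , 130.7]), array([140., 123.]))
(array([298.5, 158. ]), array([194., 232.])) (array([297.4, 158. ]), array([190., 232.]))
```

View pics/w1.png

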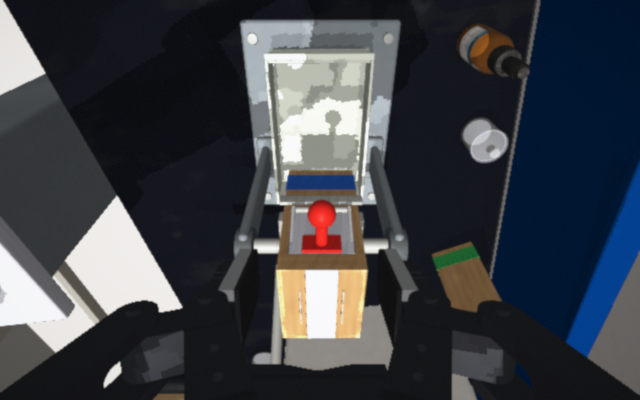

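The wrist view shows the knob at (321,213), centred between the fingers, which sit at about 240 and 400. I'll descend and pinch.

Run:
```python
from h import *
print(env.move_l(ktcp(0.02),feed=.06,max_force=8));st("down")
env.command_gripper(.01,25);st("grip")
snap("wrist","w2"); snap("side","s2",(270,130,430,270),4)
```

```text
False
down t5.70 [0.6194 0.1378 0.18  ] F [ 0.1  1.2 -0.6] w0.0498
grip t6.10 [0.6217 0.1375 0.1803] F [ 9.1 -0.5 -0.8] w0.0158
```

View pics/w2.png

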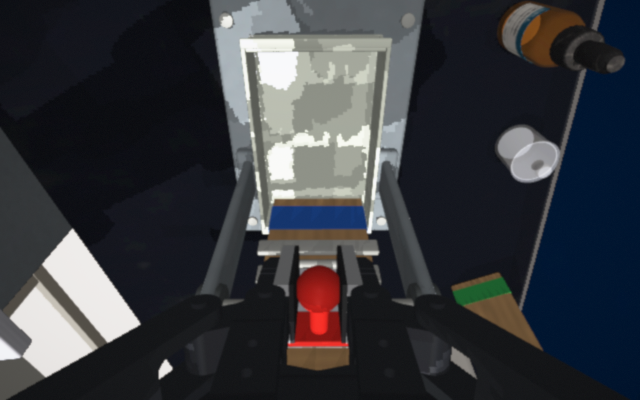

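View pics/s2.png

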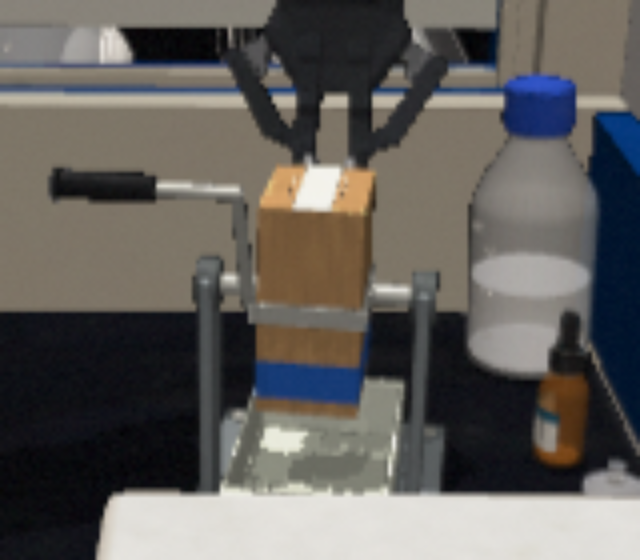

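The ball is between the pads at (320,288). There is a small lateral load, so the knob lies about 2.5 mm further along +x. I'll correct for that and pull along the arc.

Run:
```python
from h import *
off=.0025*EX
for th in np.linspace(.1,.85,6):
    r=env.move_l(ktcp(th)+off,feed=.06,max_force=25);st("th%.2f %s"%(th,r))
    if r:break
snap("wrist","w3"); snap("top","t3",(250,100,400,250),4)
```

```text
th0.10 False t6.45 [0.6225 0.1406 0.1778] F [1.3 1.4 2.6] w0.0161
th0.25 False t6.72 [0.6233 0.1455 0.1727] F [1.9 2.1 4. ] w0.0155
th0.40 False t6.98 [0.6239 0.1494 0.167 ] F [3.1 3.6 3.4] w0.0158
th0.55 False t7.25 [0.6243 0.1526 0.1608] F [2.8 4.2 2.7] w0.0159
th0.70 False t7.52 [0.6247 0.1548 0.154 ] F [3.5 3.7 2.2] w0.0159
th0.85 False t7.78 [0.6248 0.156  0.1469] F [3.7 3.3 2. ] w0.0157
```

View pics/w3.png

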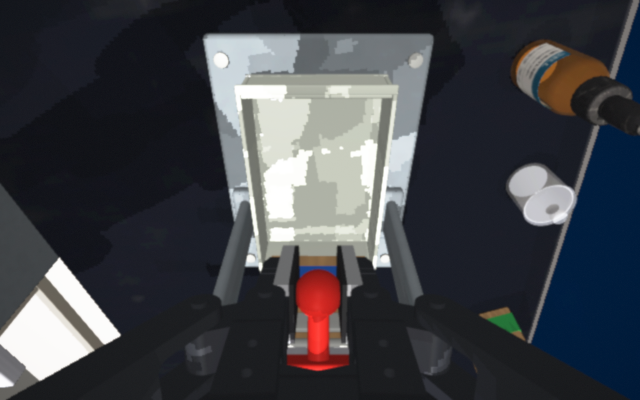

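View pics/t3.png

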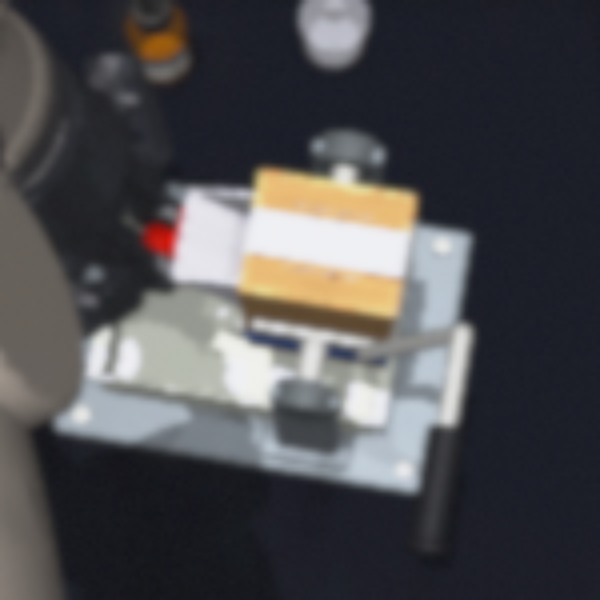

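The spout is out: in the top view the plate spans (185–245, 195–285). I'll push gently to the stop, release, back out along the tool axis and verify.

Run:
```python
from h import *
off=.0025*EX
print(env.move_l(ktcp(.93)+off,feed=.03,max_force=10));st()
env.command_gripper(.045,30);st("rel")
p=env.get_obs()["ee_pos"]
print(env.move_l(p-KD*.12,feed=.12,max_force=12));st("back")
env.movep(htcp(0,.10)+.0*EX,HO);st("above handle")
snap("wrist","w4"); snap("top","t4",(250,100,400,250),4)
```

```text
False
 t8.16 [0.6249 0.1562 0.1437] F [4.6 2.5 0.6] w0.0159
rel t8.55 [0.6242 0.156  0.1436] F [-0.4  0.6  0.3] w0.0447
False
back t9.70 [0.6303 0.1962 0.2555] F [-0.3 -0.1  0.2] w0.0452
above handle t11.42 [0.4982 0.0359 0.3178] F [ 0.4  1.  -0.5] w0.0448
```

View pics/w4.png

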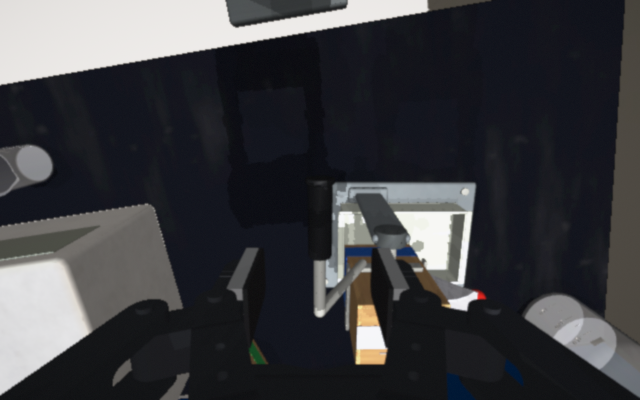

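View pics/t4.png

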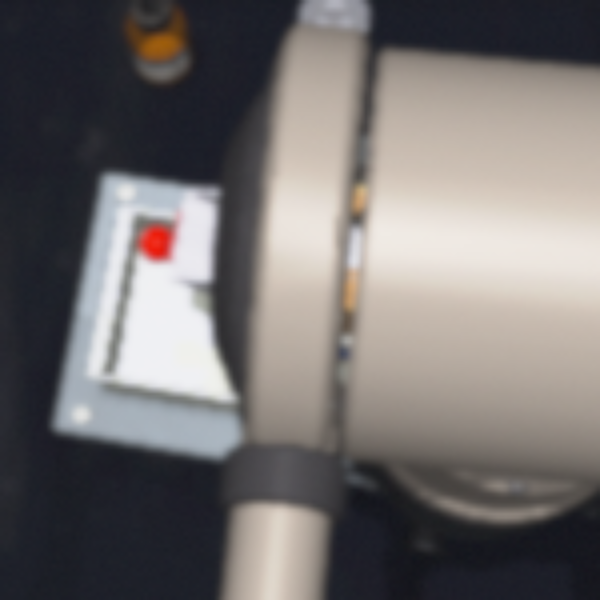

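The wrist view shows the handle at column 319, centred between the fingers at 240 and 400. The top view shows the knob at (289,161) with the spout still out. I'll check the angle numerically, then grasp.

Run:
```python
from h import *
i=cams.camera_info("top")
z=np.load("pics/t4.npz")["p"].astype(int);m=(z[...,0]>150)&(z[...,1]<70)&(z[...,2]<70);m[:,295:]=0
v,u=np.nonzero(m);print("knob px",u.mean(),v.mean())
for th in(.65,.75,.85):
    c=i["view"][:3,:3]@knob(th)+i["view"][:3,3];print(th,(i["intrinsics"]@c/c[2])[:2])
print(env.move_l(htcp(0),feed=.08,max_force=8));st("down")
env.command_gripper(.01,40);st("grip")
snap("side","s5",(270,100,430,250),4);snap("wrist","w5")
```

```text
knob px 288.7631578947368 160.0
0.65 [290.05777971 159.69795654]
0.75 [289.61507252 160.20058577]
0.85 [289.41564689 160.75095106]
False
down t12.92 [0.4984 0.0358 0.2185] F [ 0.5 -0.  -0.4] w0.0450
grip t13.29 [0.4982 0.0361 0.2183] F [-0.9  1.5  1.9] w0.0149
```

View pics/s5.png

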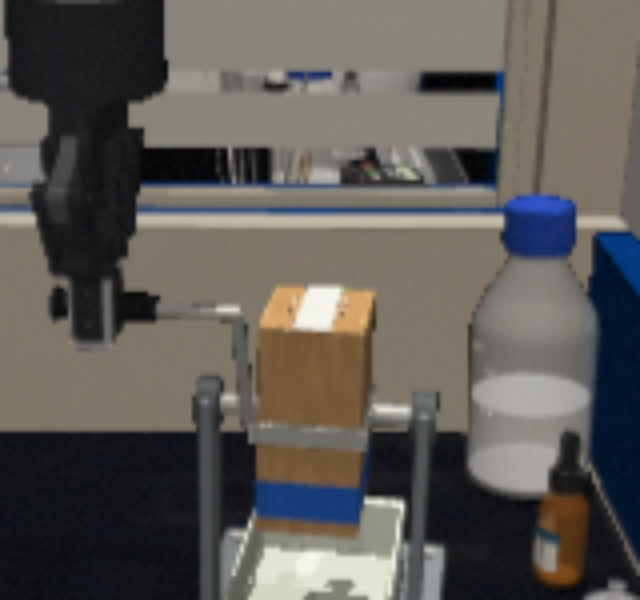

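View pics/w5.png

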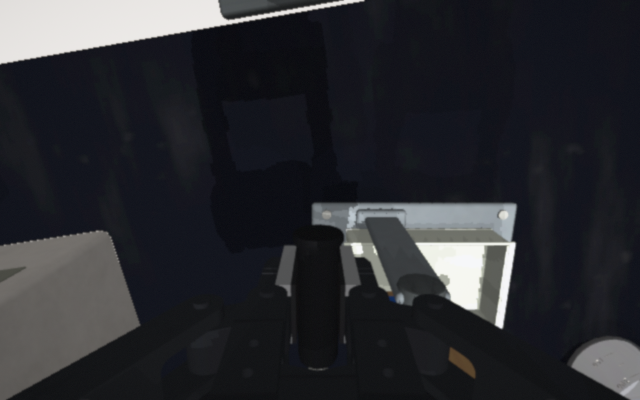

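The grip on the sleeve is good: the side view shows the pads around it at (95,305). Now the swing.

Run:
```python
from h import *
for ph in np.radians(np.r_[7:113:8,114,118]):
    r=env.move_l(htcp(ph),feed=.07,max_force=30)
    st("ph%.0f %s"%(np.degrees(ph),r))
    if r:break
snap("side","s6",(250,100,430,250),4);snap("top","t6",(230,100,400,250),4)
```

```text
ph7 False t13.72 [0.4998 0.046  0.2256] F [0.4 1.9 2.5] w0.0147
ph15 False t14.07 [0.5017 0.0581 0.2323] F [0.2 1.1 4.1] w0.0146
ph23 False t14.42 [0.5037 0.071  0.2372] F [1.3 1.2 4.3] w0.0148
ph31 False t14.77 [0.5058 0.0844 0.2402] F [1.3 1.2 5.4] w0.0147
ph39 False t15.12 [0.508  0.0983 0.2413] F [1.6 0.9 5. ] w0.0146
ph47 False t15.47 [0.5102 0.1122 0.2405] F [1.8 1.9 4.1] w0.0150
ph55 False t15.82 [0.5123 0.1257 0.2377] F [2.9 3.5 4.3] w0.0144
ph63 False t16.17 [0.5144 0.1388 0.233 ] F [3.1 4.8 4.2] w0.0146
ph71 False t16.52 [0.5163 0.151  0.2265] F [3.3 4.4 2.7] w0.0145
ph79 False t16.87 [0.5181 0.1624 0.2183] F [4.4 5.5 1.1] w0.0150
ph87 False t17.22 [0.5197 0.1724 0.2085] F [4.1 5.3 1.1] w0.0147
ph95 False t17.57 [0.521  0.1811 0.1975] F [4.1 5.6 0.3] w0.0147
ph103 False t17.92 [0.5221 0.188  0.1853] F [ 4.6  5.4 -1.6] w0.0145
ph111 False t18.27 [0.5229 0.1932 0.1722] F [ 4.8  5.4 -1.4] w0.0148
ph114 False t18.52 [0.5232 0.1947 0.1672] F [ 5.2  5.9 -1.2] w0.0146
ph118 False t18.77 [0.5234 0.1963 0.1602] F [ 5.7  4.8 -3.1] w0.0148
```

View pics/s6.png

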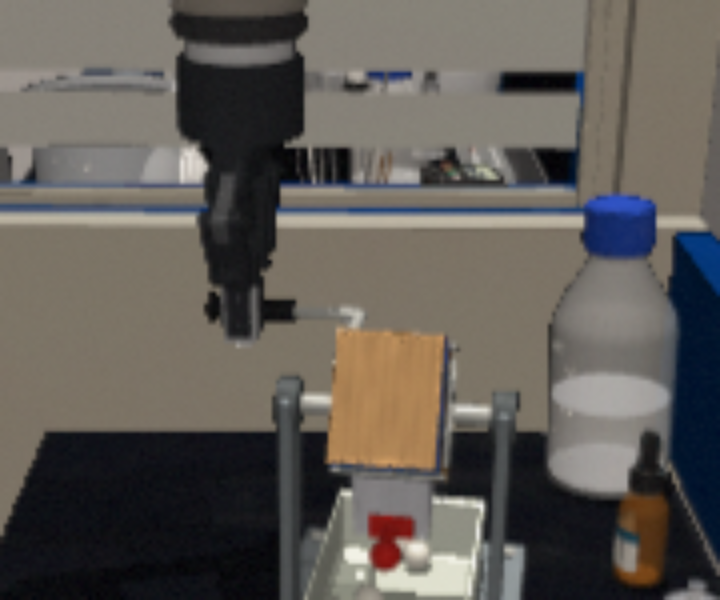

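View pics/t6.png

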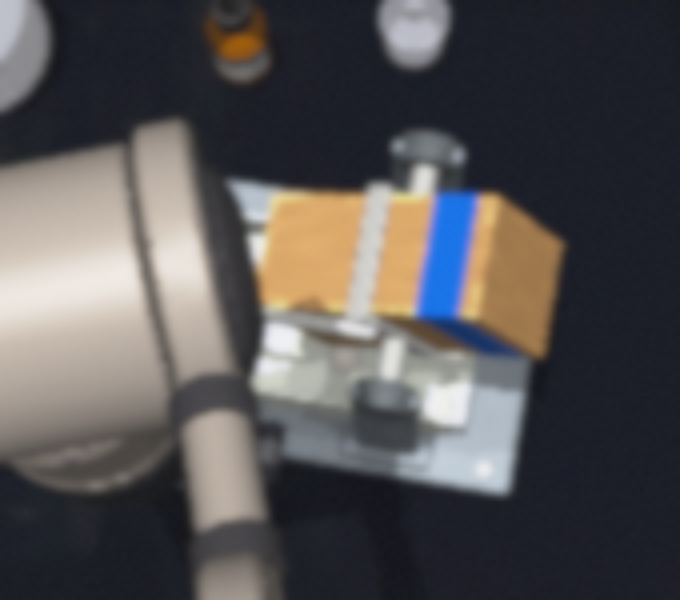

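The side view shows one ball at about (415,555) and another at (370,592). I'll push gently to the stop, wait, then look again.

Run:
```python
from h import *
print(env.move_l(htcp(np.radians(121)),feed=.05,max_force=12));st()
env.pause(1.5)
snap("side","s7",(290,180,410,270),6);snap("wrist","w7")
```

```text
True
 t19.07 [0.5237 0.1969 0.1574] F [-2.4 -1.7 10.1] w0.0146
```

View pics/s7.png

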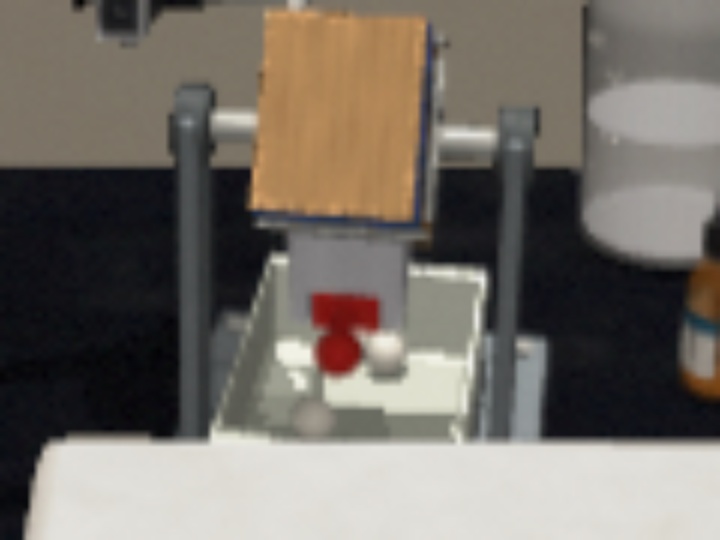

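View pics/w7.png

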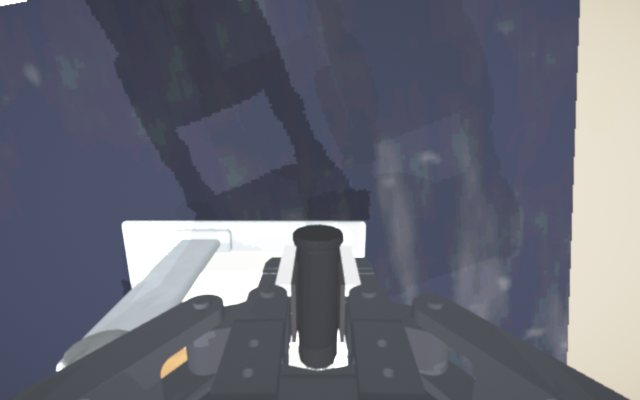

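Two balls are visible in the tray, at (385,355) and (312,415); the third isn't seen yet. The carton is at its stop. I'll release, back off and look from above.

Run:
```python
from h import *
env.command_gripper(.04,30)
p=env.get_obs()["ee_pos"];print(env.move_l(p+[0,0,.14],feed=.12,max_force=10));st("up")
P=W(0,170,150);O=[np.pi-.25,0,YAW]
print(inverse_kinematics(P,O))
env.movep(P,O);st()
snap("wrist","w8");snap("top","t8",(230,100,400,250),4);snap("side","s8",(290,180,410,270),6)
```

```text
False
up t22.35 [0.524  0.1974 0.2958] F [ 0.3  1.  -0. ] w0.0404
[ 0.36215174  0.73882831  0.66654962 -0.22590359  1.85486679  0.46684832]
 t23.82 [0.6369 0.2508 0.3099] F [ 0.6 -0.4  0.2] w0.0399
```

View pics/w8.png

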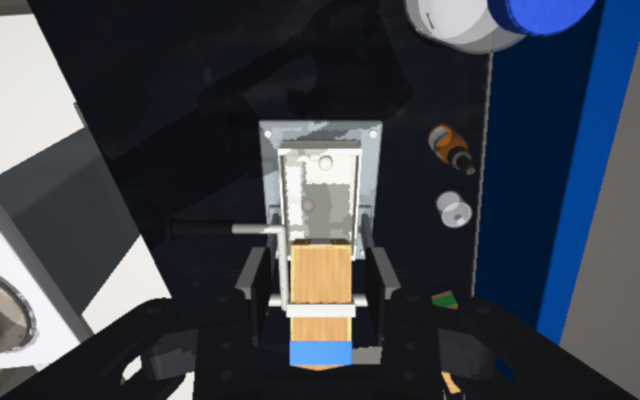

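View pics/s8.png

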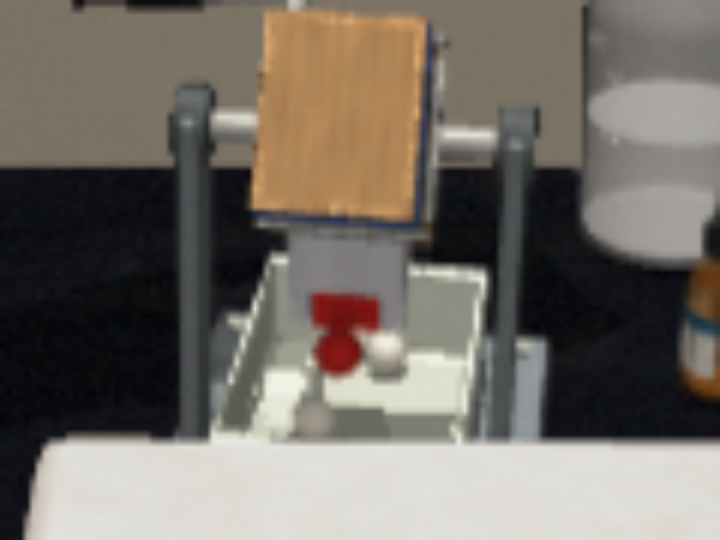

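Only two balls are visible, at wrist pixels (326,163) and (308,205). The third is either hidden under the carton or still inside it, so I'll check the top view and find a lower view.

Run:
```python
from h import *
print(cams.camera_info("wrist")["mount"].round(3))
for th in(.5,.7,.9):
  for x,y,z in((-230,40,60),(-200,40,80),(-230,40,120),(-200,70,120)):
    P=W(x,y,z)
    for yw in (0,np.pi):
        # tool z in dir: down tilted to +carton x
        from scipy.spatial.transform import Rotation as Ro
        zt=np.cos(th)*-EZ+np.sin(th)*EX; xt=EY*(1 if yw==0 else -1); yt=np.cross(zt,xt)
        rpy=Ro.from_matrix(np.c_[xt,yt,zt]).as_euler("xyz")
        q=inverse_kinematics(P,rpy);print(th,x,y,z,yw,None if q is None else np.round(q,2))
```

```text
[[ 1.     0.    -0.     0.001]
 [-0.     0.963  0.269 -0.068]
 [ 0.    -0.269  0.963 -0.142]
 [ 0.     0.     0.     1.   ]]
0.5 -230 40 60 0 [ 0.39 -0.02  2.13 -0.43  0.64 -0.73]
0.5 -230 40 60 3.141592653589793 [ 0.39 -0.02  2.13 -0.43  0.64  2.41]
0.5 -200 40 80 0 [ 0.34 -0.01  2.05 -0.37  0.68 -0.84]
0.5 -200 40 80 3.141592653589793 [ 0.34 -0.01  2.05 -0.37  0.68  2.3 ]
0.5 -230 40 120 0 [ 0.39 -0.1   2.01 -0.35  0.82 -0.84]
0.5 -230 40 120 3.141592653589793 [ 0.39 -0.1   2.01 -0.35  0.82  2.3 ]
0.5 -200 70 120 0 [ 0.42 -0.01  1.93 -0.36  0.82 -0.8 ]
0.5 -200 70 120 3.141592653589793 [ 0.42 -0.01  1.93 -0.36  0.82  2.34]
0.7 -230 40 60 0 [ 0.49 -0.03  2.26 -0.93  0.51 -0.18]
0.7 -230 40 60 3.141592653589793 [ 0.49 -0.03  2.26 -0.93  0.51  2.96]
0.7 -200 40 80 0 [ 0.43 -0.03  2.18 -0.81  0.51 -0.36]
0.7 -200 40 80 3.141592653589793 [ 0.43 -0.03  2.18 -0.81  0.51  2.78]
0.7 -230 40 120 0 [ 0.49 -0.13  2.14 -0.69  0.66 -0.46]
0.7 -230 40 120 3.141592653589793 [ 0.49 -0.13  2.14 -0.69  0.66  2.68]
0.7 -200 70 120 0 [ 0.51 -0.04  2.07 -0.71  0.66 -0.43]
0.7 -200 70 120 3.141592653589793 [ 0.51 -0.04  2.07 -0.71  0.66  2.71]
0.9 -230 40 60 0 None
0.9 -230 40 60 3.141592653589793 None
0.9 -200 40 80 0 None
0.9 -200 40 80 3.141592653589793 None
0.9 -230 40 120 0 None
0.9 -230 40 120 3.141592653589793 None
0.9 -200 70 120 0 None
0.9 -200 70 120 3.141592653589793 None
```

View pics/t8.png

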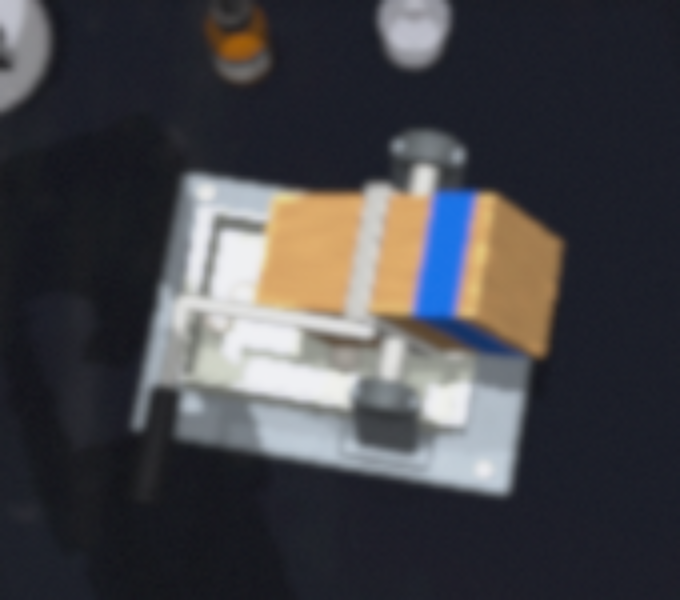

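Run:
```python
from h import *
from scipy.spatial.transform import Rotation as Ro
th=.65
zt=np.cos(th)*-EZ+np.sin(th)*EX; xt=EY; yt=np.cross(zt,xt)
rpy=Ro.from_matrix(np.c_[xt,yt,zt]).as_euler("xyz")
P=W(-220,30,130);print(inverse_kinematics(P,rpy))
env.movep(P,rpy);st()
snap("wrist","w9");snap("top","t9",(230,100,400,250),4)
```

```text
[ 0.41422135 -0.14156287  2.09379066 -0.53620364  0.69294741 -0.670525  ]
 t25.25 [0.3992 0.1471 0.2912] F [ 0.7  0.3 -1.1] w0.0400
```

View pics/w9.png

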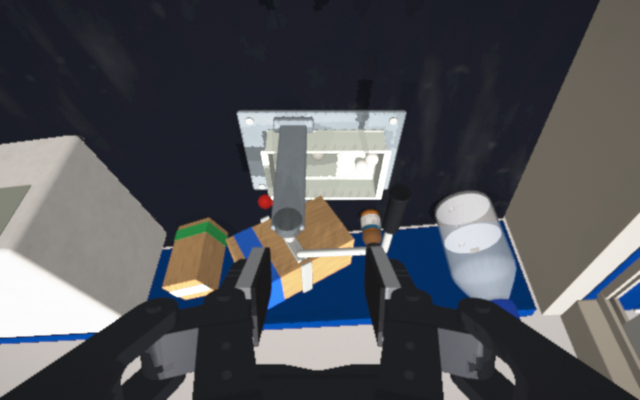

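Run:
```python
import numpy as np,cv2
p=np.load("pics/w9.npz")["p"];cv2.imwrite("pics/w9z.png",cv2.resize(p[95:215,230:410,::-1],None,fx=4.4,fy=4.4,interpolation=2))
```

```text
(no output)
```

View pics/w9z.png

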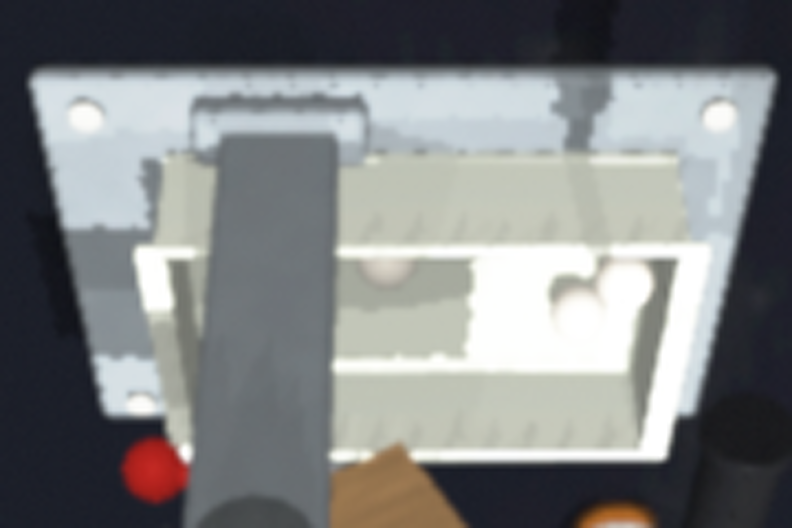

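The low view shows three candidates in the tray, at zoom pixels (388,262), (578,310) and (625,285). The right pair could include a highlight, so I'll cross-check it against the other view by casting rays.

Run:
```python
from h import *
from scipy.spatial.transform import Rotation as Ro
M=cams.camera_info("wrist")["mount"];K=cams.camera_info("wrist")["intrinsics"]
o=env.get_obs();Rt=Ro.from_euler("xyz",o["orientation"]).as_matrix();pt=o["ee_pos"]
def loc(pt,Rt,u,v,z):
    c=pt+Rt@M[:3,3];d=Rt@M[:3,:3]@np.linalg.solve(K,[u,v,1]);X=c+d*(z-c[2])/d[2]
    q=X-CEN;return (np.array([q@EX,q@EY])*1000).round(1)
for a in[(388,262),(578,310),(625,285)]: print("w9",loc(pt,Rt,230+a[0]/4.4,95+a[1]/4.4,.02))
R8=Ro.from_euler("xyz",[np.pi-.25,0,YAW]).as_matrix();p8=np.array([.6369,.2508,.3099])
for a in[(326,163),(308,205)]: print("w8",loc(p8,R8,*a,.02))
for b in[(385,355),(312,415)]:
    q=onz("side",290+b[0]/6,180+b[1]/6,.02)-CEN;print("side",q@EX*1000,q@EY*1000)
p=np.load("pics/w8.npz")["p"];cv2.imwrite("pics/w8z.png",cv2.resize(p[110:270,250:390,::-1],None,fx=3.7,fy=3.7,interpolation=2))
```

```text
w9 [-12.3  31.2]
w9 [ 9.1 91. ]
w9 [ -2.2 104.5]
w8 [10.1 90.5]
w8 [-12.9  30.4]
side 10.536235947317131 86.27095921697727
side -13.730920172473203 30.893758129366628
```

View pics/w8z.png

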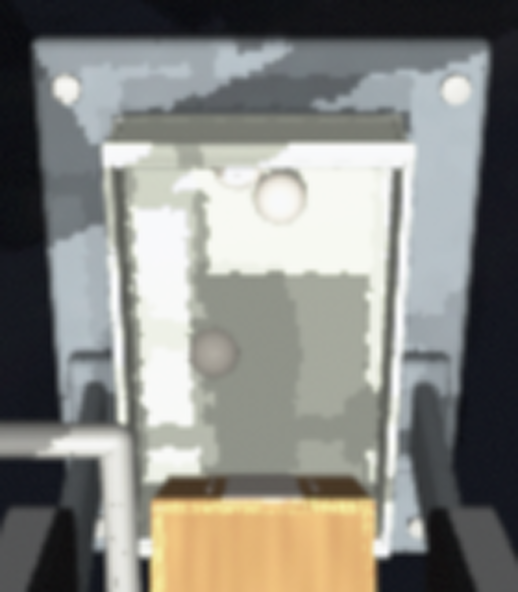

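View pics/t9.png

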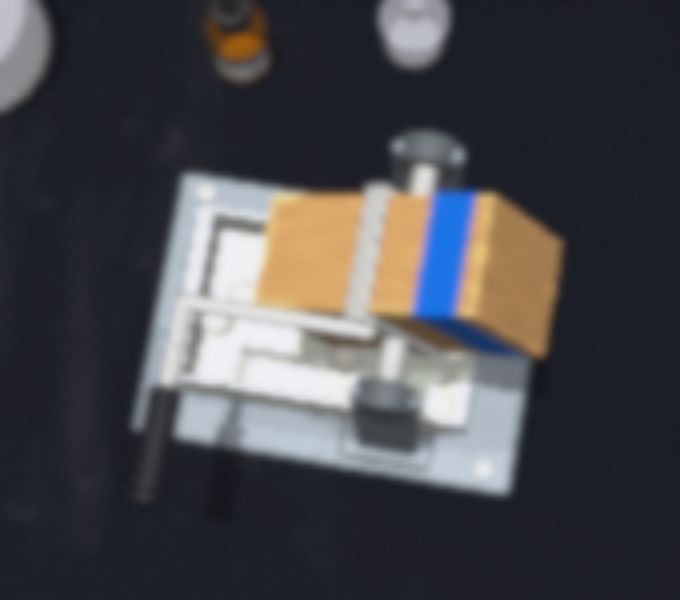

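All three are real. The w8 crop shows the third ball peeking over the tray's end wall at (237,178), 17.5 mm from its neighbour, which is one ball diameter. The gripper is clear of everything, so I'll hand in.

Run:
```python
from h import *
st();ticket.hand_in()
```

```text
t25.35 [0.3993 0.147  0.2907] F [-0.6  0.1  0.4] w0.0402
the job is handed in; nothing more can be done
```

I pulled the spout out by its knob while the carton stood upright, swung the carton over by the handle to its stop, let go and backed off. I handed the job in at 25.4 s of the 51 s allowed.

**Balls:** my last checks put all three in the tray, at about (-12, 31), (9, 91) and (-2, 104) mm along the carton's x and y from the pivot. The first two agree across two wrist views and the side view to within about 5 mm. I measured the third in one wrist view only. It shows partly over the tray's end wall in another wrist view, one ball diameter from its neighbour.

**Spout:** I drove it gently past 0.85 rad and felt no clear stop. The knob's position in the top view was about 0.7 px from where it should be at full opening. That view separates angles only weakly beyond 0.65 rad. The rest rests on the arm having held the knob all along the arc.

**Tray:** the robot never touched it, and nothing looked shifted or tilted in the pictures, though I did not measure its displacement.

**Forces:** the knob sat about 2.5 mm to one side of my estimate and gave a 9 N sideways load when I closed on it. I corrected that before pulling. The largest force I saw was 10 N, when I pushed the carton to its stop.

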